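Hang the roller pail on the two-prong stand by its bail

TASK

The little pail of spare rollers stands on the bench with its wire bail folded down against its side. With the pail left standing, raise the bail upright; then pick the pail up by the wooden grip of the bail and hang it on the two-prong stand, the bail wire resting in the dips of both prongs and the pail hanging freely. Keep the pail upright all the way so that nothing falls out, and leave the other things on the bench where they are.

Things in the scene. Friction and masses are not known exactly. Their poses are not given: they have to be found in the camera images.
- pail: round bare-steel pail, open on top with three black rubber rollers standing in it; 82 mm high, 90 mm across the foot widening to 112 mm at the rim; 0.25 to 0.5 kg. Origin: centre of its underside, z up its axis. The bail pivots on two ears 72 mm above the underside, on the pail's own y axis; the bail is folded down to the pail's own -x side, which faces roughly to the robot's right (world -y).
- bail (a joint): angle of the bail about its ears, rad: 0 = upright, 1.6 to 1.76 = folded down, the bar lying 59 to 70 mm above the bench and only 8 mm clear of the rim (no room for a finger between); positive towards the pail's own -x side. Stiff ears: it stays at whatever angle it is left (0.02 N m of friction); stops at 1.8 either way.
- bail_grip (a point): middle of the bail's wooden grip, 70 mm from the pivot axis. The grip is a 12 mm thick, 36 mm long cylinder along the pail's y; on either side of it the bare wire, 5 mm thick, runs straight on to 48 mm from the middle, then bends into the two arms, which are 60 mm either side of the pail's axis at the ears. Upright, this point is 142 mm above the pail's underside and 60 mm above its rim.
- stand: fixed stand: 110 mm square green base 12 mm high, 18 mm column 0.25 m high, and at its top two 8 mm prongs 60 mm apart, pointing along its own -x (roughly world -y, towards the pail). Origin: centre of the base's underside. Prong centre lines: level at 238 mm above the bench to 60 mm out, 10 mm lower in the dip from 72 to 88 mm out, upturned tips 106 mm out at 248 mm (top 252 mm).
- seat (a point): where the middle of the bail's grip is when the bail wire rests in the dips of both prongs: midway between them, 80 mm in front of the column's axis, 234.5 mm above the bench (6.5 mm above the prongs' centre line); x along the stand's x (towards the column), y across the prongs, z up.
- mug: chipped white enamel mug, 76 mm across, 80 mm high; origin at the centre of its underside. Bystander.
- roller: black rubber feed roller lying on the bench, 32 mm thick, 120 mm long with steel spindle ends to 160 mm, along its own y. Bystander.
- segment: curved brass type segment, about 100 mm long, 10 mm high, lying flat. Bystander.
- punch: steel pin punch, 115 mm long, 10 mm thick, lying along its own x. Bystander.
- oil: amber glass oil bottle, 44 mm across, 110 mm high. Bystander.
- tin: round steel screw tin, closed, without a bail, 70 mm across, 45 mm high. Bystander.
- driver: wooden-handled screwdriver, 180 mm long, lying along its own x. Bystander.
There are look-alikes about, which are no part of the job. Leave any blue look-alike of the pail alone.

How it is judged:
By the outcome, as a careful person would: the job done as asked, in the order asked, and still so for the second after the job is handed in, with the robot touching nothing.
It also fails if it takes over 64 s, if anything falls off the work surface, if the arm or the gripper's body presses on something with over 40 N, if the wrist force passes 120 N, or if a joint passes its speed limit or range.

ROBOT

A 6-joint arm with a two-finger parallel gripper is mounted at the origin on the work surface. World frame = base frame: x ahead of the robot, y to its left, z up, the work surface at z = 0. Lengths are in m, angles in rad, forces in N, time in s.
With the tool pointing down it reaches from about 0.275 to 0.75 m from the base axis. Payload 10.2 kg.
Tool frame: the origin (TCP) lies on the mounting face of the last link; the fingertips stand 173 mm ahead of it and the grasp point (between the pads) lies 155 mm ahead of it; z points along the fingers, y is the direction in which the jaws open and shut (so a half turn about z gives the same grasp; the last joint's range is limited). The gripper opens to 85 mm and grips with 20 to 120 N. Pads are 22 mm wide; open, the fingers measure 114 mm over their backs; the gripper's body (76 mm by 85 mm) begins 54 mm behind the grasp point. The pads swing forward as they close: fully open they stand 13 mm farther back than shut.
Start: joints at [-1.549, 0.313, 1.498, -0, 1.331, -0.223], TCP at [0.127, -0.509, 0.405] pointing down, gripper open.
Joint ranges: [-2.94, 2.94], [-0.97, 2.17], [0.19, 2.56], [-1.23, 4.37], [0.02, 3.11], [-2.88, 2.88]. Speed limits (rad/s): [2.39, 2.39, 3.01, 3.14, 3.14, 3.14].

INTERFACE

Orientations are given as a unit quaternion [x, y, z, w].
In Python, from cell import r gives the robot as it stands.
- The arm moves only by the shell command python3 -m creep 'ROWS' [OPENING]. ROWS is JSON, one flat list of numbers, 4 for each row, row after row: the shift along the tool's x, y, z in m, then the turn about the tool's z in rad. A call has 1 to 10 rows; each row shifts and turns the commanded pose from where the row before left it, along the tool's axes as they then stand; what a row does not reach is not made up. A row lasts 1/10 s, in which the tool goes at most 50 mm and 8.59 degrees, less where a joint would pass 70% of its speed; a pose out of reach is approached as far as the arm can. A call is refused whole if a number of a shift passes 0.05 or a number of a turn 0.15, either way. A call with a gripper value outside its range is refused whole. OPENING is the finger opening in m, from 0 to 0.0854, set as the call begins (- or left out, the last holds). The fingers move at their own pace and stop on an object; the grip force is fixed at half the most. Time passes only in rows, so rows that do not move let the fingers close. It gives the time, the measured TCP pose, the force and the opening at its end, in the units of the state.
- r.get_state(): the state, without advancing time (a new reading comes with each control period).
- r.camera(name): name is "scene" or "top"; returns the picture (384x512x3 uint8, blue, green, red); there is no depth.
- r.camera_info(name): a dict with "fx", "fy", "cx", "cy" (pixels), "D" ([k1, k2, p1, p2, k3] as OpenCV has them; the pictures are not rectified), "origin" and "orientation" of the camera in the world. Camera axes: x right, y down, z forward; pixel columns grow to the right and rows downward; lengths in m; the calibration is good to about 2 mm. A picture is of the moment at which its call begins. camera_info takes no time and is no camera call.
- r.sign_off(): hands the job in, once; it reports no verdict.
The state is a dict: "time": time; "joint_pos": joint angles; "joint_vel": joint speeds; "tau": joint torques, N m; "position": TCP position; "orientation": TCP orientation; "force": force on the tool from outside, world axes, zero at the start; "moment": the same for the moment, N m; "opening": opening from 0.0 (shut) to 1.0 (fully open).
Only numpy, scipy, OpenCV 4.12 (cv2) and the standard library are available. Lean on these libraries where they do the work, as an engineer would, in place of code of your own. Each camera call takes 0.05 s, during which the arm holds its last target. There are 200 camera calls.

## Working session

There is one attempt and no reset: what is moved stays moved. The work goes in short steps, Python scripts to look and compute and a shell command to move; the robot and the scene stay as the last step left them, time stands still between calls to the robot, and variables do not carry over. Pictures are saved under pics/ and viewed, about 8 in all and at most 12, crops included, and the job is handed in when it is done.

```bash
ls; mkdir -p pics
python3 - <<'E'
from cell import r
import cv2
for n in("scene","top"):
    i=r.camera_info(n);print(n,i)
    cv2.imwrite(f"pics/{n}0.png",r.camera(n))
s=r.get_state();print({k:s[k] for k in("time","position","orientation","force","opening")})
E
```

```text
pics
scene {'fx': 465.23498427983554, 'fy': 465.23498427983554, 'cx': 255.7237121407509, 'cy': 194.14616606650392, 'D': array([-0.14655114,  0.        ,  0.        ,  0.        ,  0.        ]), 'origin': array([1.58472811, 0.26835557, 1.15878951]), 'orientation': array([ 0.55425836,  0.73424237, -0.31119677, -0.2384164 ])}
top {'fx': 403.91719389894445, 'fy': 403.91719389894445, 'cx': 258.6889571031902, 'cy': 192.2359879556079, 'D': array([0.03878102, 0.        , 0.        , 0.        , 0.        ]), 'origin': array([0.4431529 , 0.00559729, 1.34888248]), 'orientation': array([ 0.70955447, -0.70265062,  0.0420646 , -0.03232861])}
{'time': 0.1, 'position': array([ 0.1272213 , -0.50931619,  0.4042226 ]), 'orientation': array([ 9.92521637e-01,  1.22067621e-01,  5.73589759e-05, -5.41823617e-04]), 'force': array([ 0.28383187, -0.0419138 ,  0.99053941]), 'opening': 0.9991645101730462}
```

Run:
```python
import cv2
for n in("scene","top"):
    a=cv2.imread(f"pics/{n}0.png");cv2.imwrite(f"pics/{n}0b.png",cv2.resize(a,(800,600),interpolation=cv2.INTER_CUBIC))
```

```text
(no output)
```

View pics/scene0b.png

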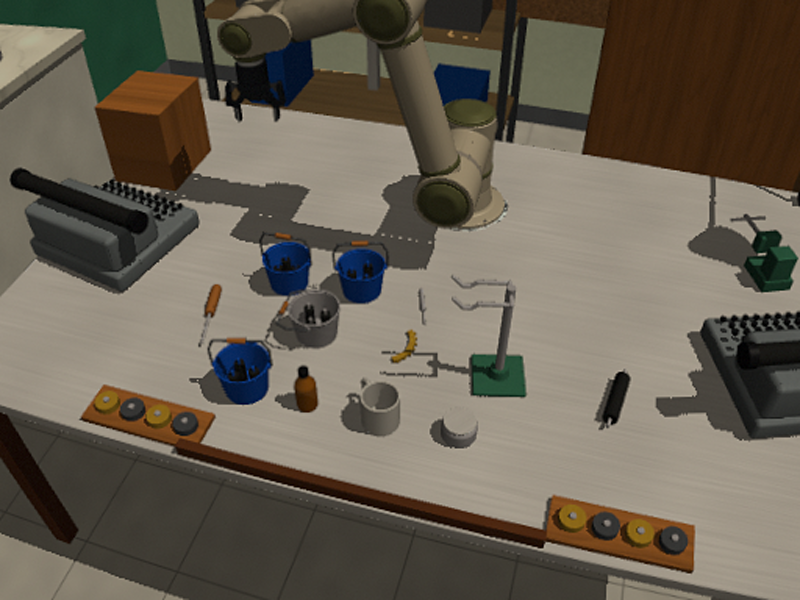

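View pics/top0b.png

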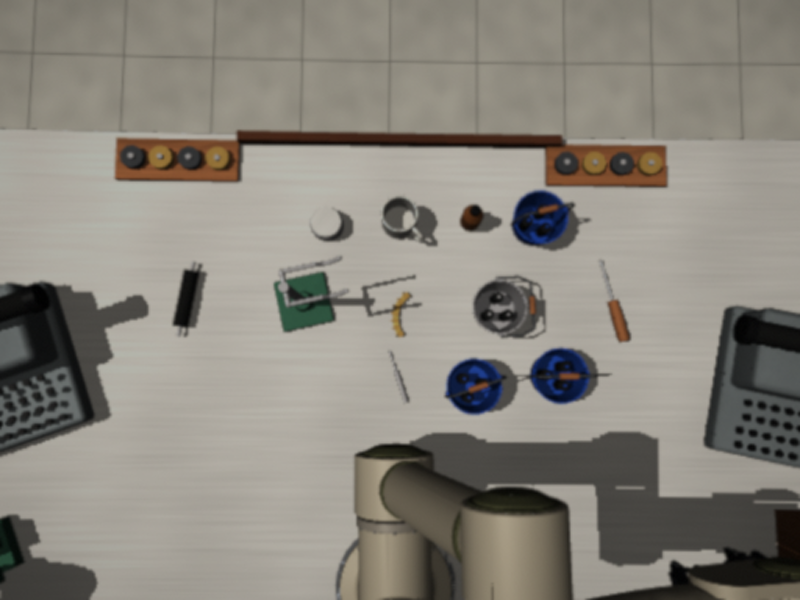

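The candidates for the pail, in pixels of the 800-wide top view, are: the bare-steel pail at (503,307), with its grip folded to the right at (533,303), and blue pails at (475,386), (560,376) and (541,217). The closed tin at (327,224) and the mug at (400,217) are also round. I choose the bare-steel one and check it in a close crop.

Run:
```python
import cv2,numpy as np
t=cv2.imread("pics/top0.png");s=cv2.imread("pics/scene0.png")
def c(a,x,y,w,h,k): return cv2.resize(a[y:y+h,x:x+w],None,fx=k,fy=k,interpolation=cv2.INTER_CUBIC)
# top pail: origin(295,170) x8 50x37 ; top stand origin(170,155)
A=np.vstack([np.hstack([c(t,297,170,57,43,7),c(t,170,158,57,43,7)]),np.hstack([c(s,170,180,57,43,7),c(s,280,172,57,43,7)])])
print(A.shape);cv2.imwrite("pics/crop1.png",A)
```

```text
(602, 798, 3)
```

View pics/crop1.png

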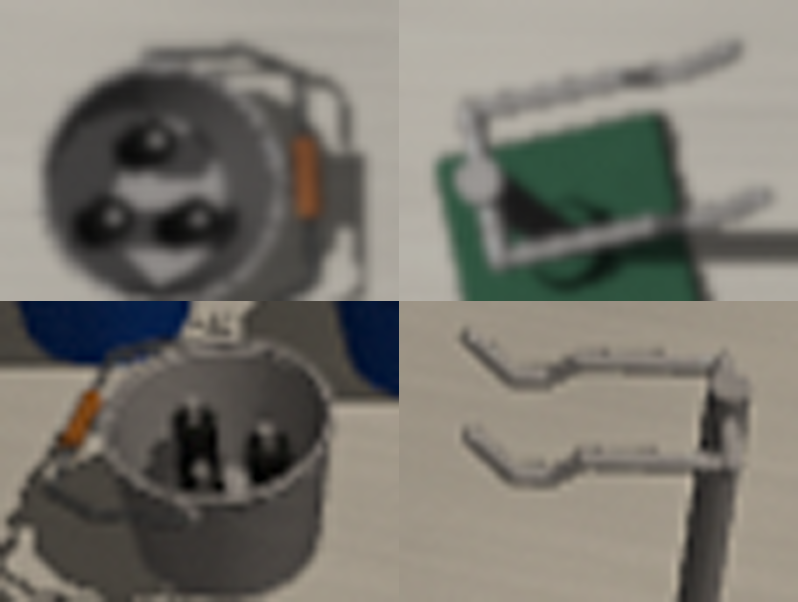

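The crop shows the steel pail with three rollers and an orange grip folded to its right (grip about (306,178) in the crop). The rim runs from x 44 to 283, with its top at 63. The stand's prong tips are at (738,47) and (770,196). I fit both poses.

```bash
cat > h.py <<'E'
from cell import r
import cv2,numpy as np
from scipy.spatial.transform import Rotation as R
from scipy.optimize import least_squares as LS
I={n:r.camera_info(n) for n in("top","scene")}
def proj(n,P):
    i=I[n];M=R.from_quat(i["orientation"]).as_matrix().T
    K=np.array([[i["fx"],0,i["cx"]],[0,i["fy"],i["cy"]],[0,0,1]])
    return cv2.projectPoints(np.atleast_2d(P).astype(float),cv2.Rodrigues(M)[0],-M@i["origin"],K,i["D"])[0][:,0]
def rt(p,L): # p=x,y,yaw ; local pts
    L=np.atleast_2d(L);return R.from_euler("z",p[2]).apply(L)+[p[0],p[1],0]
def pail(a,p): # bail pts in pail frame for angle a: (y, radius)->
    return rt(p,[[-q*np.sin(a),y,.072+q*np.cos(a)] for y,q in((0,.07),(-.018,.07),(.018,.07),(-.048,.07),(.048,.07))])
def up(o,pts): return (np.array(pts)+.5)/7-.5+o
E
cat > m1.py <<'E'
from h import *
tp=up((170,158),[(339,47),(371,196),(76,105),(98,262),(79,180)]);ts=up((280,172),[(66,37),(66,132),(134,79),(131,179),(316,66),(336,160)])
def fs(p):
    L=lambda x,y,z:[x,y,z]
    A=proj("top",rt(p,[L(-.106,-.03,.25),L(-.106,.03,.25),L(0,-.03,.238),L(0,.03,.238),L(0,0,.25)]))
    # tips: s=+-1 ordering chosen by residual
    B=proj("scene",rt(p,[L(-.106,-.03,.25),L(-.106,.03,.25),L(-.08,-.03,.228),L(-.08,.03,.228),L(0,-.03,.238),L(0,.03,.238)]))
    return A,B
fr=lambda p,sw:np.r_[(fs(p)[0]-tp[[1,0,3,2,4]] if sw else fs(p)[0]-tp).ravel(),(fs(p)[1]-ts[[1,0,3,2,5,4]] if sw else fs(p)[1]-ts).ravel()]
best=min((LS(fr,[.5,.2,1.5],args=(sw,)) for sw in(0,1)),key=lambda s:s.cost)
print("stand",best.x,best.cost);print(best.fun.reshape(-1,2).round(1).tolist())
print("seat",rt(best.x,[-.08,0,.2345]))
th=np.linspace(0,6.28,180)
C=np.c_[.056*np.cos(th),.056*np.sin(th),0*th+.082]
gt=up((297,170),[(306,178)])[0];gs=up((170,180),[(81,118)])[0]
rt_=up((297,170),[(42,63),(284,63)]);rs=up((170,180),[(104,43),(330,203)])
def fp(p):
    A=proj("top",rt(p[:3],C));B=proj("scene",rt(p[:3],C));g=pail(p[3],p[:3])[:1]
    return np.r_[A.min(0)-rt_[0],A[:,0].max()-rt_[1][0],B.min(0)-rs[0],B.max(0)-rs[1],(proj("top",g)[0]-gt),(proj("scene",g)[0]-gs)]
s=LS(fp,[.5,-.15,1.5,1.68]);print("pail",s.x,s.fun.round(1));print("grip",pail(s.x[3],s.x[:3])[0])
E
python3 m1.py
```

```text
stand [0.58200067 0.20176274 1.76508738] 586.7027486739694
[[-0.0, 1.3], [-0.8, 1.3], [0.1, 0.6], [0.6, -0.6], [0.7, -0.1], [0.4, 13.7], [1.0, -13.9], [-0.7, 13.8], [0.0, -14.5], [1.4, 14.8], [-2.0, -12.7]]
seat [[0.59744635 0.12326796 0.2345    ]]
pail [ 0.56694706 -0.20376981  1.64393891  1.61927187] [-0.6 -0.1  0.3 -0.6 -0.4  0.8  0.2  0.5  0.1 -0.   0.2]
grip [ 0.57205647 -0.27350064  0.06860804]
```

```bash
sed -i 's/fs(p)\[1\]-ts\[\[1,0,3,2,5,4\]\] if sw else fs(p)\[1\]-ts)/fs(p)[1]-ts if sw else fs(p)[1]-ts[[1,0,3,2,5,4]])/' m1.py; python3 m1.py; cat > ov.py <<'E'
E
rm ov.py
```

```text
stand [0.58120953 0.20161467 1.79444596] 4.423498947077114
[[-0.5, 0.5], [-0.6, 0.4], [-0.1, 0.9], [1.0, -0.4], [0.8, 0.2], [0.7, 0.7], [0.7, 0.2], [0.0, -0.1], [-0.7, 0.1], [-1.1, 1.2], [0.6, 0.5]]
seat [[0.59895272 0.12360711 0.2345    ]]
pail [ 0.56694706 -0.20376981  1.64393891  1.61927187] [-0.6 -0.1  0.3 -0.6 -0.4  0.8  0.2  0.5  0.1 -0.   0.2]
grip [ 0.57205647 -0.27350064  0.06860804]
```

```bash
cat >> h.py <<'E'
def at(n,uv,z):
    return LS(lambda q:proj(n,[q[0],q[1],z])[0]-uv,[.5,0]).x
def tool(): 
    s=r.get_state();R_=R.from_quat(s["orientation"]).as_matrix();return np.array(s["position"]),R_,s
def move(tgt,yaw=None): # deltas in current tool axes to reach tgt TCP; yaw = world angle of tool x
    p,M,s=tool();d=M.T@(np.array(tgt)-p);a=np.arctan2(M[1,0],M[0,0])
    print("shift",d.round(4),"toolx ang",a.round(3),"turn",None if yaw is None else round(-(yaw-a),3),"t",s["time"])
E
python3 - <<'E'
from h import *
for k,(u,v,z) in dict(b1=(475,386,.142),b2grip=(569,377,.142),b2body=(560,376,.08),b3grip=(547,211,.142),b3=(541,217,.08),driver=(618,325,.01),oil=(472,212,.11)).items(): print(k,at("top",np.array([u,v])/1.5625,z).round(3))
p=[.567,-.2038,1.644]
print(rt(p,[-.100,0,0]));
move(rt(p,[-.100,0,.30])[0],1.644);move(rt(p,[-.100,0,.30])[0],1.644-np.pi)
E
```

```text
b1 [ 0.409 -0.146]
b2grip [ 0.428 -0.325]
b2body [ 0.429 -0.324]
b3grip [ 0.749 -0.288]
b3 [ 0.752 -0.29 ]
driver [ 0.537 -0.467]
oil [ 0.754 -0.145]
[[ 0.57431383 -0.30353218  0.        ]]
shift [ 0.4836 -0.0912  0.1044] toolx ang 0.245 turn -1.399 t 0.1
shift [ 0.4836 -0.0912  0.1044] toolx ang 0.245 turn 1.742 t 0.1
```

```bash
python3 -m creep '[0.04,-0.008,0,0, 0.04,-0.008,0,0, 0.04,-0.008,0,0, 0.04,-0.008,0,0, 0.04,-0.008,0,0, 0.04,-0.008,0,0, 0.04,-0.008,0,0, 0.04,-0.008,0,0, 0.04,-0.008,0,0, 0.04,-0.008,0,0]' 0; python3 -m creep '[0.04,-0.005,0,0, 0.035,0,0,0,0,0,0,-0.14, 0,0,0,-0.14, 0,0,0,-0.14, 0,0,0,-0.14, 0,0,0,-0.14, 0,0,0,-0.14, 0,0,0,-0.14, 0,0,0,-0.14]'; python3 -m creep '[0,0,0,-0.14, 0,0,0,-0.14, 0,0,0,0]'
python3 - <<'E'
from h import *
p=[.567,-.2038,1.644]
move(rt(p,[-.105,0,.218])[0],1.644)
E
```

```text
time: 1.1
position: [0.4973, -0.3338, 0.4044]
orientation: [0.993, 0.122, -0.0, -0.0]
force: [0.9, -0.7, 0.3]
opening: 0.001
time: 2.1
position: [0.5675, -0.3118, 0.4042]
orientation: [0.774, 0.633, -0.0, -0.0]
force: [1.0, 0.1, -0.3]
opening: 0.004
time: 2.4
position: [0.5675, -0.3118, 0.4042]
orientation: [0.68, 0.733, -0.0, -0.0]
force: [0.8, -0.4, -0.0]
opening: -0.003
shift [0.0026 0.0076 0.1862] toolx ang 1.646 turn 0.002 t 2.4
```

```bash
python3 -m creep '[0.002,0.004,0.02,0, 0,0.004,0.025,0, 0,0,0.025,0, 0,0,0.025,0, 0,0,0.025,0, 0,0,0.025,0, 0,0,0.02,0, 0,0,0.015,0, 0,0,0.005,0,0,0,0,0]'
python3 - <<'E'
from h import *
p=[.567,-.2038,1.644]
move(rt(p,[-.087,0,.218])[0],1.644)
t=r.camera("top");s=r.camera("scene")
A=np.hstack([cv2.resize(t[160:235,290:365],(400,400),interpolation=2),cv2.resize(s[150:225,150:225],(400,400),interpolation=2)]);cv2.imwrite("pics/c2.png",A)
E
```

```text
time: 3.4
position: [0.5753, -0.3092, 0.2194]
orientation: [0.681, 0.732, -0.0, -0.0]
force: [-0.2, 0.2, 0.3]
opening: 0.003
shift [ 0.0187 -0.0006  0.0014] toolx ang 1.644 turn -0.0 t 3.4
```

View pics/c2.png

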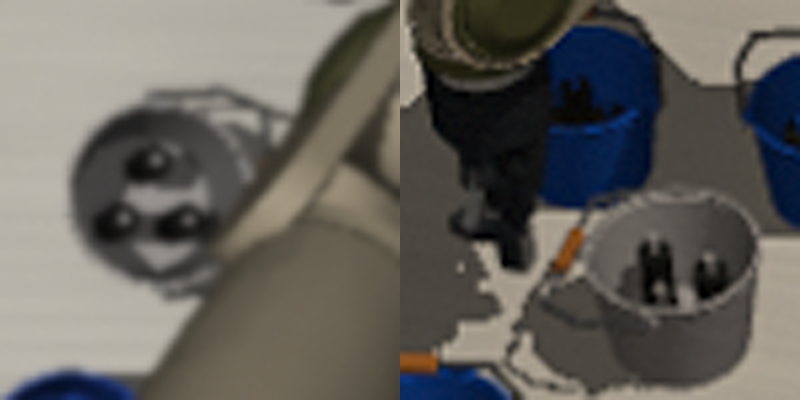

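The scene view shows the shut fingers at crop (515,250), just outside the orange grip at (570,250), with the pail undisturbed. I press lightly against the grip and sweep up.

```bash
python3 -m creep '[0.01,0,0,0, 0.006,0,0,0, 0.003,0,0,0, 0.002,0,0,0]'; python3 -m creep '[0.001,0,-0.004,0, 0.001,0,-0.004,0, 0.001,0,-0.004,0,0.001,0,-0.004,0, 0.001,0,-0.004,0, 0.001,0,-0.004,0]'
python3 - <<'E'
from h import *
s=r.camera("scene")
A=cv2.resize(s[150:225,150:225],(500,500),interpolation=2);cv2.imwrite("pics/c3.png",A)
E
```

```text
time: 3.9
position: [0.5738, -0.2879, 0.2202]
orientation: [0.68, 0.733, -0.0, 0.001]
force: [0.3, -2.1, -0.6]
opening: 0.003
time: 4.5
position: [0.5733, -0.2822, 0.2441]
orientation: [0.68, 0.733, 0.0, 0.0]
force: [-0.1, -1.1, -0.1]
opening: 0.0
```

View pics/c3.png

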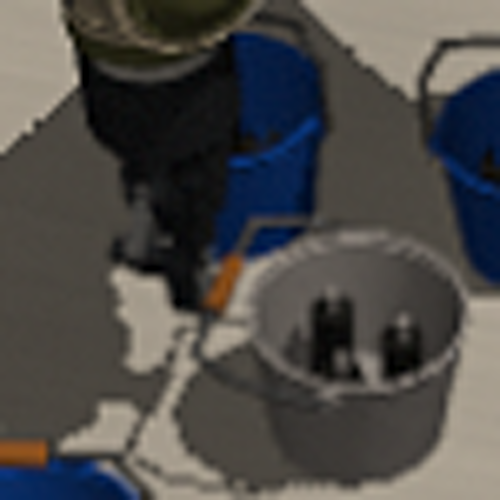

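The grip rose with the finger (crop (225,285), corner well above the rim's side) and the pail is still standing. Continuing along the arc.

```bash
python3 -m creep '[0.0026,0,-0.0049,0, 0.0026,0,-0.0049,0, 0.0026,0,-0.0049,0, 0.0026,0,-0.0049,0, 0.004,0,-0.0038,0, 0.004,0,-0.0038,0, 0.004,0,-0.0038,0, 0.004,0,-0.0038,0]';python3 -m creep '[0.005,0,-0.0025,0, 0.005,0,-0.0025,0, 0.005,0,-0.0025,0, 0.005,0,-0.0025,0]'
python3 - <<'E'
from h import *
move([0,0,0])
s=r.camera("scene")
A=cv2.resize(s[150:225,150:225],(500,500),interpolation=2);cv2.imwrite("pics/c4.png",A)
E
```

```text
time: 5.35
position: [0.5713, -0.2555, 0.2787]
orientation: [0.68, 0.733, 0.0, -0.0]
force: [-0.4, -0.3, 0.3]
opening: 0.001
time: 5.75
position: [0.5698, -0.2355, 0.2887]
orientation: [0.68, 0.733, 0.0, -0.0]
force: [-0.4, -2.1, 1.2]
opening: 0.002
shift [ 0.277  -0.5508  0.2887] toolx ang 1.645 turn None t 5.75
```

View pics/c4.png

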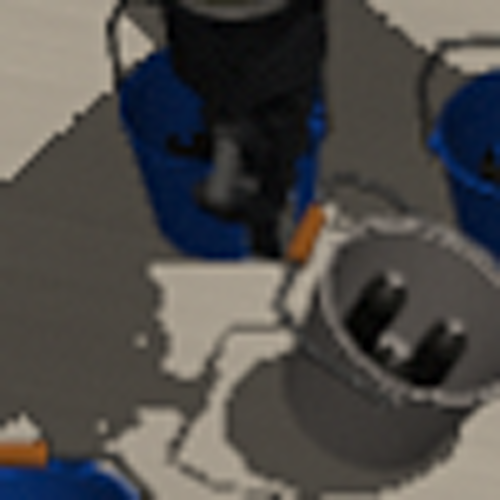

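The pail is being tipped and slid (rim tilted, centre near crop (410,300)), because the bail has bound against the finger. I ease back along the same path to set it down.

```bash
python3 -m creep '[-0.002,0,0.003,0, -0.002,0,0.003,0, -0.002,0,0.003,0, -0.002,0,0.003,0, -0.003,0,0.003,0, -0.003,0,0.003,0]';python3 - <<'E'
from h import *
s=r.camera("scene");t=r.camera("top")
A=np.hstack([cv2.resize(s[150:225,150:225],(400,400),interpolation=2),cv2.resize(t[160:235,280:355],(400,400),interpolation=2)]);cv2.imwrite("pics/c5.png",A)
E
```

```text
time: 6.4
position: [0.5709, -0.2503, 0.2701]
orientation: [0.681, 0.733, -0.0, -0.0]
force: [1.1, -1.3, 1.2]
opening: 0.001
```

View pics/c5.png

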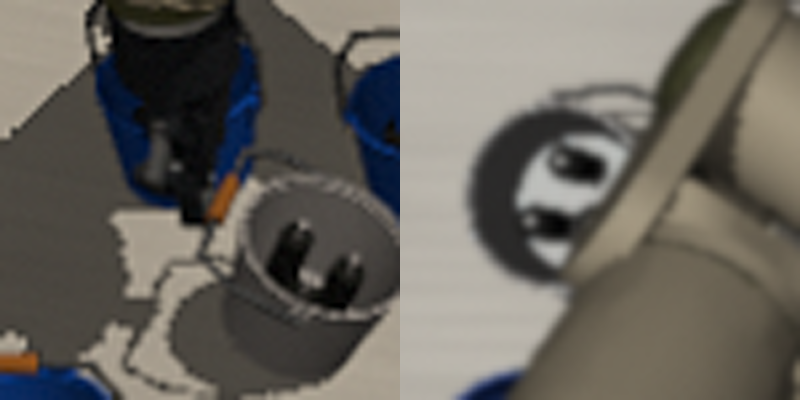

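Seven pictures viewed so far. The pail is still leaning (rim ellipse tilted in the left panel), so I lower further.

```bash
python3 -m creep '[-0.001,0,0.003,0, -0.001,0,0.003,0, -0.001,0,0.003,0, -0.001,0,0.003,0, -0.002,0,0.003,0, -0.002,0,0.003,0,-0.003,0,0.003,0,-0.003,0,0.003,0]';python3 -m creep '[-0.004,0,0.001,0,-0.004,0,0.001,0,-0.004,0,0,0,-0.004,0,0,0,0,0,0,0,0,0,0,0]';python3 - <<'E'
from h import *
s=r.camera("scene");t=r.camera("top")
A=np.hstack([cv2.resize(s[160:220,160:220],(400,400),interpolation=2),cv2.resize(t[165:225,280:340],(400,400),interpolation=2)]);cv2.imwrite("pics/c6.png",A)
E
```

```text
time: 7.3
position: [0.5719, -0.2642, 0.2462]
orientation: [0.68, 0.733, -0.0, -0.0]
force: [0.4, -0.7, 0.5]
opening: 0.002
time: 7.9
position: [0.5731, -0.2801, 0.2448]
orientation: [0.681, 0.733, -0.0, 0.0]
force: [-0.4, -2.9, 1.1]
opening: -0.003
```

View pics/c6.png

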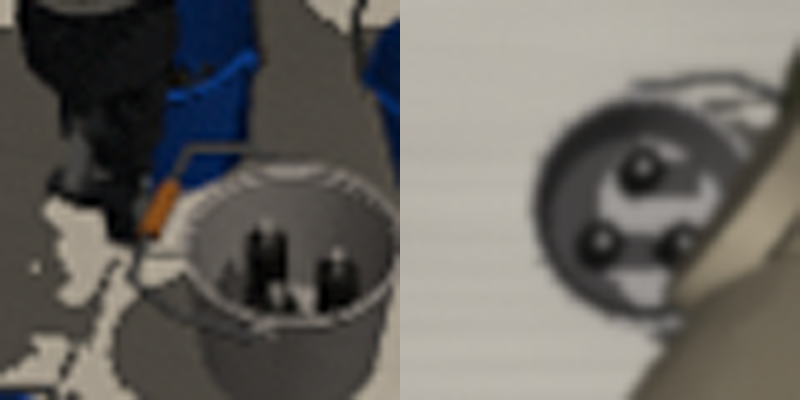

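The pail is upright again with all three rollers in it. The fault was an inward path too steep for the bar's rise, so friction locked it. I re-measure from this crop: scene rim left 188, right 400, bottom 322, top 162, grip (160,208); top rim left 137, top 97.

Run:
```python
from h import *
k=400/60
u=lambda o,x,y:(np.array([x,y])+.5)/k-.5+o
th=np.linspace(0,6.28,180);C=np.c_[.056*np.cos(th),.056*np.sin(th),0*th+.082]
T=u((280,165),137,97);S0=u((160,160),188,162);S1=u((160,160),400,323);g=u((160,160),160,208);cr=u((160,160),190,150)
def f(p):
    q=[p[0],p[1],p[3]];A=proj("top",rt(q,C));B=proj("scene",rt(q,C));b=pail(p[2],q)
    G=proj("scene",b);return np.r_[A.min(0)-T,B.min(0)-S0,B.max(0)-S1,G[0]-g,(G[4]-cr)*.5,(p[3]-1.644)*10]
s=LS(f,[.567,-.2,1.3,1.644]);print(s.x,s.fun.round(1));print(pail(s.x[2],[*s.x[:2],s.x[3]]).round(4))
print(tool()[0])
```

```text
[ 0.56182743 -0.19665304  1.27420522  1.64083691] [-0.5  0.9 -1.4  0.9  0.4  0.1  0.2  0.2  0.  -0.3 -0. ]
[[ 0.5665 -0.2634  0.0925]
 [ 0.5845 -0.2622  0.0925]
 [ 0.5486 -0.2647  0.0925]
 [ 0.6144 -0.2601  0.0925]
 [ 0.5186 -0.2668  0.0925]]
[ 0.5731507  -0.27986198  0.24470578]
```

```bash
cat >> h.py <<'E'
def grip(guess=(.566,-.2634,.0925)):
    s=r.camera("scene");h=cv2.cvtColor(s,cv2.COLOR_BGR2HSV);m=cv2.inRange(h,(5,150,70),(20,255,255))
    n,l,st,c=cv2.connectedComponentsWithStats(m);e=proj("scene",guess)[0]
    i=1+np.argmin(np.linalg.norm(c[1:]-e,axis=1)) 
    q=LS(lambda q:proj("scene",[guess[0],q[0],q[1]])[0]-c[i],guess[1:]).x
    print("grip px",c[i].round(1),"area",st[i,4],"yz",q.round(4),"el",np.arctan2(q[1]-.072,-.1967-q[0]).round(3),"rad",np.hypot(q[1]-.072,-.1967-q[0]).round(4),"tcp",tool()[0].round(4))
E
python3 -m creep '[-0.008,-0.006,0,0, 0,0,0.012,0, 0,0,0.013,0]'; python3 -m creep '[0.005,0,-0.001,0, 0.003,0,-0.003,0, 0.0012,0,-0.0035,0, 0.0012,0,-0.0035,0,0.0012,0,-0.0035,0]'; python3 -c "
from h import *
grip((.566,-.2600,.102))"
```

```text
time: 8.3
position: [0.5675, -0.2885, 0.2186]
orientation: [0.681, 0.733, 0.0, 0.0]
force: [0.2, -1.8, 0.2]
opening: 0.002
time: 8.8
position: [0.567, -0.2766, 0.2348]
orientation: [0.68, 0.733, 0.0, 0.0]
force: [0.5, -2.4, 0.5]
opening: -0.001
grip px [184.8 189.3] area 25 yz [-0.2589  0.101 ] el 0.436 rad 0.0686 tcp [ 0.5671 -0.2765  0.2353]
```

```bash
python3 -m creep '[0.0015,0,-0.0036,0,0.0015,0,-0.0036,0,0.0015,0,-0.0036,0,0.0015,0,-0.0036,0]'; python3 -c "
from h import *
grip((.566,-.253,.112))"; python3 -m creep '[0.0016,0,-0.003,0,0.0016,0,-0.003,0,0.0016,0,-0.003,0,0.0016,0,-0.003,0]'; python3 -c "
from h import *
grip((.566,-.2474,.12))"
```

```text
time: 9.25
position: [0.5664, -0.2706, 0.2488]
orientation: [0.68, 0.733, 0.0, 0.0]
force: [0.1, -2.6, 0.3]
opening: 0.002
grip px [186.4 186.1] area 24 yz [-0.2515  0.1174] el 0.691 rad 0.0711 tcp [ 0.5666 -0.2705  0.2494]
time: 9.7
position: [0.566, -0.2642, 0.2607]
orientation: [0.68, 0.733, -0.0, 0.0]
force: [0.2, -2.9, 1.1]
opening: 0.001
grip px [187.6 184.3] area 26 yz [-0.2463  0.1266] el 0.834 rad 0.0738 tcp [ 0.5661 -0.2641  0.2613]
```

```bash
python3 -m creep '[0.002,0,-0.0018,0,0.002,0,-0.0018,0,0.002,0,-0.0018,0,0.002,0,-0.0018,0,0.002,0,-0.0018,0]'
python3 - <<'E'
from h import *
grip((.566,-.237,.132))
s=r.camera("scene");t=r.camera("top")
A=np.hstack([cv2.resize(s[160:220,160:220],(400,400),interpolation=2),cv2.resize(t[165:225,280:340],(400,400),interpolation=2)]);cv2.imwrite("pics/c7.png",A)
E
```

```text
time: 10.25
position: [0.5652, -0.2542, 0.2695]
orientation: [0.68, 0.733, 0.0, -0.0]
force: [0.7, -2.5, 1.9]
opening: -0.002
grip px [190.7 182.6] area 26 yz [-0.2345  0.1371] el 1.044 rad 0.0753 tcp [ 0.5653 -0.254   0.2699]
```

View pics/c7.png

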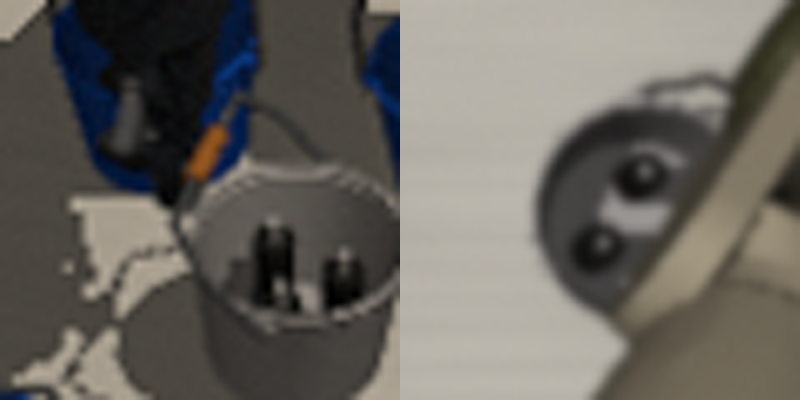

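The picture shows the pail standing level with its rollers inside, and the bail about 60° up with the finger behind the grip at (205,150). I continue to upright.

```bash
python3 -m creep '[0.003,0,-0.0016,0,0.003,0,-0.0015,0,0.003,0,-0.0013,0,0.003,0,-0.0012,0,0.003,0,-0.001,0,0.003,0,-0.0008,0,0.003,0,-0.0006,0]'; python3 -c "
from h import *
grip((.566,-.214,.14))"; python3 -m creep '[0.003,0,-0.0006,0,0.003,0,-0.0003,0,0.003,0,0,0,0.003,0,0,0,0.003,0,0,0]'; python3 -c "
from h import *
grip((.566,-.200,.142))"
```

```text
time: 11.1
position: [0.5636, -0.233, 0.2772]
orientation: [0.68, 0.733, -0.0, -0.0]
force: [-0.1, -1.6, 0.7]
opening: 0.001
grip px [196.6 181.4] area 25 yz [-0.213   0.1477] el 1.359 rad 0.0774 tcp [ 0.5636 -0.2327  0.2772]
time: 11.65
position: [0.5625, -0.2182, 0.2782]
orientation: [0.68, 0.733, 0.0, -0.0]
force: [-0.3, -0.5, 0.1]
opening: -0.004
grip px [200.8 182.2] area 26 yz [-0.1983  0.148 ] el 1.55 rad 0.076 tcp [ 0.5625 -0.2178  0.2782]
```

```bash
python3 -m creep '[-0.01,0,0,0,-0.03,0,0,0,-0.03,0,0,0,-0.02,0,-0.03,0,0,0,-0.04,0,0,0,-0.04,0,0,0,0,0.14,0,0,0,0.14,0,0,0,0.14,0,0,0,0.14]' 0.05;python3 -m creep '[0,0,0,0.14,0,0,0,0.14,0,0,0,0.14,0,0,0,0.14,0,0,0,0.14,0,0,0,0.14,0,0,0,0.14,0,0,0,0.03,0,0,0,0]'
python3 - <<'E'
from h import *
s=r.camera("scene");t=r.camera("top");move([0,0,0],.07)
cv2.imwrite("pics/s8.png",s);cv2.imwrite("pics/t8.png",t)
A=np.hstack([cv2.resize(s[160:220,160:220],(400,400),interpolation=2),cv2.resize(t[165:225,280:340],(400,400),interpolation=2)]);cv2.imwrite("pics/c8.png",A)
E
```

```text
time: 12.7
position: [0.569, -0.309, 0.3882]
orientation: [0.858, 0.514, -0.0, -0.0]
force: [0.3, 0.4, 0.7]
opening: 0.585
time: 13.6
position: [0.5691, -0.309, 0.3882]
orientation: [0.999, 0.037, -0.0, -0.0]
force: [-0.0, 0.1, 0.4]
opening: 0.586
shift [-0.5441 -0.3508  0.3883] toolx ang 0.076 turn 0.006 t 13.7
```

View pics/c8.png

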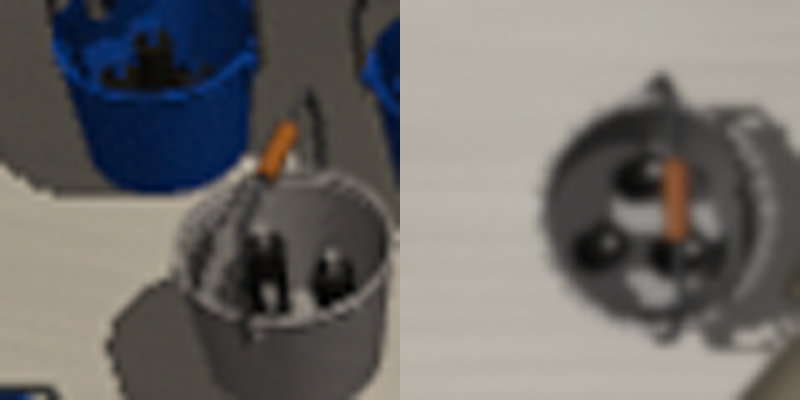

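Bail upright: grip at scene crop (279,149) and top crop (676,198), its ends at (676,157) and (677,240). The pail is level and the rollers are in.

```bash
cat > m2.py <<'E'
from h import *
k=400/60
T=lambda x,y:(np.array([x-400,y])+.5)/k-.5+(280,165)
S=lambda x,y:(np.array([x,y])+.5)/k-.5+(160,160)
g=LS(lambda p:np.r_[proj("top",p)[0]-T(676,198),proj("scene",p)[0]-S(279,149)],[.56,-.2,.14]);print("grip3d",g.x,g.fun.round(2))
e=[at("top",T(675,157),.142),at("top",T(677,240),.142)];d=e[0]-e[1];print("grip dir",np.arctan2(d[1],d[0]),np.linalg.norm(d))
th=np.linspace(0,6.28,180);C=np.c_[.056*np.cos(th),.056*np.sin(th),0*th+.082]
def f(p):
    A=proj("top",rt([*p,0],C));B=proj("scene",rt([*p,0],C))
    return np.r_[A.min(0)-T(545,103),A[:,1].max()-T(0,326)[1],B.min(0)-S(174,162),B.max(0)-S(392,325)]
s=LS(f,[.56,-.2]);print("pail",s.x,s.fun.round(2))
G=g.x;ang=.075
move([G[0],G[1],.142+.155])
E
python3 m2.py
```

```text
grip3d [ 0.56572213 -0.19635755  0.1495754 ] [-0.07  0.02 -0.07 -0.01]
grip dir 0.016737868404157835 0.03762578270960009
pail [ 0.56381034 -0.20099366] [-0.28 -0.57  1.34 -0.72  1.01  0.22 -0.02]
shift [ 0.0051 -0.1123  0.0912] toolx ang 0.076 turn None t 13.7
```

```bash
python3 -m creep '[0.005,-0.03,0,0, 0,-0.04,0,0, 0,-0.04,0,0, 0,-0.002,0,0.05, 0,0,0,0]'; python3 -c "
from h import *
move([.566,-.1968,.300],.026)"
```

```text
time: 14.2
position: [0.5659, -0.1954, 0.3887]
orientation: [1.0, 0.013, 0.0, 0.0]
force: [-0.1, -1.6, -0.1]
opening: 0.588
shift [0.     0.0014 0.0887] toolx ang 0.027 turn 0.001 t 14.2
```

```bash
python3 -m creep '[0,0.001,0.03,0, 0,0,0.03,0, 0,0,0.015,0, 0,0,0.008,0, 0,0,0.006,0,0,0,0,0]'; python3 -m creep '[0,0,0,0,0,0,0,0,0,0,0,0,0,0,0,0,0,0,0,0,0,0,0,0,0,0,0,0,0,0,0,0]' 0
python3 - <<'E'
from h import *
grip((.566,-.197,.142))
s=r.camera("scene");t=r.camera("top")
A=np.hstack([cv2.resize(s[160:220,160:220],(400,400),interpolation=2),cv2.resize(t[165:225,280:340],(400,400),interpolation=2)]);cv2.imwrite("pics/c9.png",A)
E
```

```text
time: 14.8
position: [0.5659, -0.1976, 0.2992]
orientation: [1.0, 0.012, -0.0, -0.0]
force: [-0.2, -0.2, 0.5]
opening: 0.586
time: 15.6
position: [0.566, -0.1972, 0.3001]
orientation: [1.0, 0.013, 0.001, 0.0]
force: [-0.2, 0.1, 6.1]
opening: 0.118
grip px [200. 185.] area 7 yz [-0.2021  0.1348] el 1.485 rad 0.063 tcp [ 0.566  -0.1972  0.3001]
```

The grip has closed on something about 10–12 mm thick. I lift a little and check the weight.

```bash
python3 -m creep '[0,0,-0.002,0,0,0,-0.004,0,0,0,-0.006,0,0,0,-0.008,0,0,0,-0.008,0,0,0,-0.006,0,0,0,-0.004,0,0,0,-0.002,0,0,0,0,0]'
python3 - <<'E'
from h import *
s=r.camera("scene");t=r.camera("top");print(r.get_state()["force"])
cv2.imwrite("pics/s10.png",s);cv2.imwrite("pics/t10.png",t)
A=np.hstack([cv2.resize(s[140:215,160:235],(400,400),interpolation=2),cv2.resize(t[155:230,270:345],(400,400),interpolation=2)]);cv2.imwrite("pics/c10.png",A)
E
```

```text
time: 16.65
position: [0.5658, -0.1972, 0.3395]
orientation: [1.0, 0.012, 0.0, 0.0]
force: [-0.2, -0.7, -2.1]
opening: 0.116
[-0.93534469  0.97881792 -3.36639989]
```

View pics/c10.png

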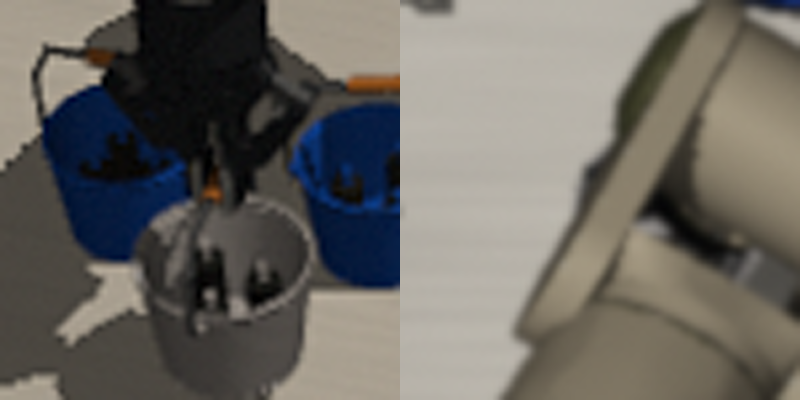

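The pail is off the bench, level, and held by the wooden grip (crop (210,190)), with the rollers inside. That is 11 pictures viewed, one left. I raise it to carrying height and go to the seat.

```bash
python3 -m creep '[0,0,-0.004,0,0,0,-0.008,0,0,0,-0.012,0,0,0,-0.014,0,0,0,-0.014,0,0,0,-0.014,0,0,0,-0.014,0,0,0,-0.01,0,0,0,-0.005,0,0,0,-0.002,0]'; python3 -m creep '[0,0,0,-0.04,0,0,0,-0.06,0,0,0,-0.06,0,0,0,-0.038,0,0,0,0]'
python3 - <<'E'
from h import *
p,M,s=tool();print(s["force"],p)
move([.599,.1236,p[2]],.224)
k=400/75;S=lambda x,y:(np.array([x,y])+.5)/k-.5+(160,140)
th=np.linspace(0,6.28,180)
def f(q):
    C=np.c_[.056*np.cos(th)+q[0],.056*np.sin(th)+q[1],0*th+q[2]];B=proj("scene",C);return np.r_[B.min(0)-S(132,193),B.max(0)-S(314,326),(q[0]-.566)*300,(q[1]+.198)*300]
q=LS(f,[.566,-.197,.122]);print(q.x,q.fun.round(1),"tcp-grip",.3395-(q.x[2]+.06))
E
```

```text
time: 17.75
position: [0.5658, -0.1971, 0.4369]
orientation: [1.0, 0.012, 0.0, 0.0]
force: [0.2, -0.7, -3.1]
opening: 0.115
time: 18.25
position: [0.5659, -0.1972, 0.4358]
orientation: [0.994, 0.111, -0.0, -0.0]
force: [-0.2, -0.2, -3.2]
opening: 0.115
[-0.23153675 -0.24051702 -3.20902456] [ 0.56586409 -0.19718505  0.4357716 ]
shift [ 1.033e-01 -3.055e-01  2.000e-04] toolx ang 0.223 turn -0.001 t 18.25
[ 0.56617778 -0.19805172  0.12294542] [-0.1  0.7  0.1 -0.7  0.1 -0. ] tcp-grip 0.15655458241215894
```

```bash
python3 -m creep '[0.003,-0.005,0.002,0, 0.008,-0.012,0.002,0, 0.014,-0.022,0.002,0, 0.018,-0.03,0.002,0, 0.018,-0.03,0,0, 0.018,-0.03,0,0, 0.013,-0.022,0,0, 0.008,-0.012,0,0, 0.003,-0.005,0,0,0,0,0,0]'; python3 -c "
from h import *
p,M,s=tool();print(s['force'],p)
move([.599,.1236,.428],.224)"
```

```text
time: 19.25
position: [0.6293, -0.0103, 0.4281]
orientation: [0.994, 0.111, -0.0, 0.0]
force: [0.2, -0.6, -3.4]
opening: 0.116
[ 0.17484782 -0.59941644 -3.4373638 ] [ 0.62926209 -0.01030284  0.42810046]
shift [ 1.000e-04 -1.373e-01  1.000e-04] toolx ang 0.223 turn -0.001 t 19.25
```

```bash
python3 -m creep '[0,-0.005,0,0, 0,-0.012,0,0, 0,-0.018,0,0, 0,-0.022,0,0, 0,-0.022,0,0, 0,-0.02,0,0, 0,-0.016,0,0, 0,-0.012,0,0, 0,-0.007,0,0,0,-0.003,0,0]'; python3 -m creep '[0,0,0.004,0,0,0,0.006,0,0,0,0.006,0,0,0,0.005,0,0,0,0.003,0,0,0,0,0,0,0,0,0]'
python3 - <<'E'
from h import *
p,M,s=tool();print(s["force"],p)
move([.599,.1236,.3915],.224)
s=r.camera("scene");t=r.camera("top")
A=np.hstack([cv2.resize(s[160:230,275:345],(400,400),interpolation=2),cv2.resize(t[150:220,175:245],(400,400),interpolation=2)]);cv2.imwrite("pics/c11.png",A)
E
```

```text
time: 20.25
position: [0.5988, 0.1236, 0.4283]
orientation: [0.994, 0.111, -0.0, 0.0]
force: [0.3, 0.1, -3.5]
opening: 0.114
time: 20.95
position: [0.599, 0.123, 0.4044]
orientation: [0.994, 0.111, 0.0, 0.0]
force: [1.7, 0.1, -2.7]
opening: 0.116
[ 1.67633364  0.09858554 -2.66726855] [0.59895338 0.12299743 0.40443769]
shift [ 0.0002 -0.0006  0.0129] toolx ang 0.223 turn -0.001 t 20.95
```

```bash
python3 -m creep '[0,0,0.002,0,0,0,0.002,0,0,0,0.002,0,0,0,0.001,0,0,0,0,0]'; for i in 1 2 3 4 ; do python3 -m creep '[0,0,0.002,0,0,0,0,0]' | grep -E "pos|force"; done
```

```text
time: 21.55
position: [0.5989, 0.1231, 0.3971]
orientation: [0.994, 0.111, -0.0, -0.0]
force: [0.6, 1.0, -3.3]
opening: 0.117
position: [0.5989, 0.123, 0.395]
force: [-0.6, 0.5, -2.4]
position: [0.5989, 0.1231, 0.393]
force: [0.4, 0.2, -3.6]
position: [0.5988, 0.1231, 0.3923]
force: [-2.3, -0.8, 3.9]
position: [0.5986, 0.1231, 0.3919]
force: [-6.6, -0.5, 12.8]
```

Contact at TCP z 0.3925, which matches the dip depth (0.3915 expected, against about 0.402 on the level part of the prongs). I take off the press and use the last picture before release.

```bash
python3 -m creep '[0,0,-0.002,0,0,0,-0.0005,0,0,0,0,0]'
python3 - <<'E'
from h import *
s=r.camera("scene");t=r.camera("top")
cv2.imwrite("pics/s12.png",s);cv2.imwrite("pics/t12.png",t)
A=np.hstack([cv2.resize(s[155:225,270:340],(400,400),interpolation=2),cv2.resize(t[150:220,170:240],(400,400),interpolation=2)]);cv2.imwrite("pics/c12.png",A)
E
```

```text
time: 22.65
position: [0.5989, 0.123, 0.3922]
orientation: [0.994, 0.111, 0.0, 0.0]
force: [-2.4, -0.7, 5.3]
opening: 0.114
```

View pics/c12.png

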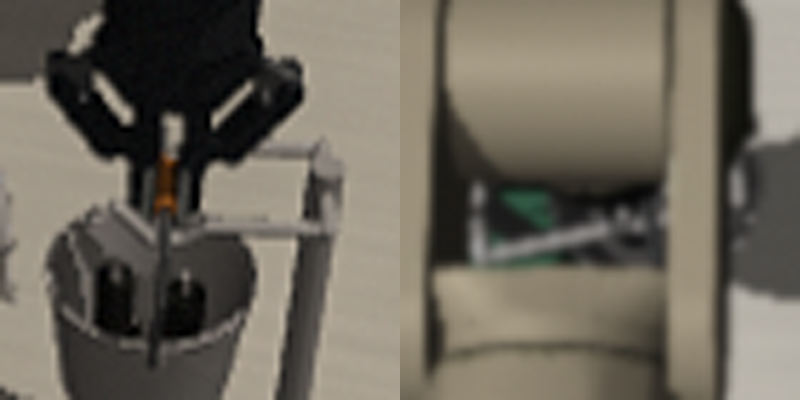

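The last picture shows the wire crossing the near prong in the dip (crop (165,232)), short of the upturned tip at (115,205), with the pail level. The far prong is hidden behind the gripper. I release and withdraw upward.

```bash
python3 -m creep '[0,0,0,0,0,0,0,0,0,0,0,0,0,0,0,0,0,0,0,0,0,0,0,0]' 0.035; python3 -m creep '[0,0,-0.003,0,0,0,-0.006,0,0,0,-0.012,0,0,0,-0.02,0,0,0,-0.03,0,0,0,-0.03,0,0,0,-0.02,0,0,0,0,0]';  python3 -m creep '[0,0.03,0,0,0,0.05,0,0,0,0.05,0,0,0,0.05,0,0,0,0.05,0,0,0,0.05,0,0,0,0.03,0,0,0,0,0,0]'
python3 - <<'E'
from h import *
p=[.5812,.2016,1.7944]
def save(i): 
    a=[r.camera(n) for n in("scene","top")];[cv2.imwrite(f"pics/end{i}{n}.png",x) for n,x in zip("st",a)];return a
S,T=save(0)
for n,im in(("scene",S),("top",T)):
    e=proj(n,rt(p,[-.08,0,.2345]))[0];h=cv2.cvtColor(im,cv2.COLOR_BGR2HSV);m=cv2.inRange(h,(5,130,60),(22,255,255))
    x,y=e.astype(int);w=m[y-12:y+12,x-12:x+12];yy,xx=np.nonzero(w);print(n,"expect",e.round(1),"got",(xx.mean()+x-12).round(1),(yy.mean()+y-12).round(1),len(xx), "ext",np.ptp(xx),np.ptp(yy))
E
```

```text
time: 23.35
position: [0.5989, 0.123, 0.3917]
orientation: [0.994, 0.111, -0.0, -0.0]
force: [0.1, 0.4, 0.3]
opening: 0.405
time: 24.15
position: [0.5983, 0.1231, 0.5168]
orientation: [0.994, 0.111, 0.003, 0.0]
force: [0.1, -0.6, -0.3]
opening: 0.411
time: 24.95
position: [0.6678, -0.1838, 0.5103]
orientation: [0.994, 0.109, -0.001, -0.0]
force: [-1.1, -0.4, -0.8]
opening: 0.411
scene expect [298.3 188.2] got 298.3 186.8 32 ext 3 9
top expect [211.  178.1] got 210.7 178.2 49 ext 5 12
```

```bash
python3 -m creep '[0,0,0,0,0,0,0,0,0,0,0,0,0,0,0,0,0,0,0,0,0,0,0,0,0,0,0,0,0,0,0,0,0,0,0,0,0,0,0,0]' >/dev/null
python3 - <<'E'
from h import *
p=[.5812,.2016,1.7944]
S,T=[r.camera(n) for n in("scene","top")]
for n,a,b in(("scene",S,cv2.imread("pics/ends.png") if 0 else cv2.imread("pics/end0s.png")),("top",T,cv2.imread("pics/end0t.png"))): print(n,"change in 1 s, px>25:",int((cv2.absdiff(a,b).max(2)>25).sum()))
# grip ends (orange) in top view vs model
h=cv2.cvtColor(T,cv2.COLOR_BGR2HSV);m=cv2.inRange(h,(5,130,60),(22,255,255))[166:190,199:223];pts=np.argwhere(m)[:,::-1].astype(np.float32)
v=cv2.fitLine(pts,cv2.DIST_L2,0,.01,.01).ravel()[:2];e=proj("top",rt(p,[[-.08,-.018,.2345],[-.08,.018,.2345]]));d=e[1]-e[0]
print("bar dir deg",np.degrees(np.arctan(v[0]/v[1])).round(1),"model",np.degrees(np.arctan(d[0]/d[1])).round(1))
# bystanders: template match first picture -> now
a=cv2.imread("pics/scene0.png");A=cv2.imread("pics/top0.png")
for k,(x,y) in dict(mug=(243,262),oil=(196,249),tin=(294,274),roller=(394,254),driver=(135,200),segment=(259,222),punch=(270,194),b1=(155,237),b2=(184,170),b3=(230,175)).items():
    t=a[y-12:y+12,x-12:x+12];W=S[y-20:y+20,x-20:x+20];q=cv2.matchTemplate(W,t,cv2.TM_CCOEFF_NORMED);_,s,_,l=cv2.minMaxLoc(q);print(k,(l[0]-8,l[1]-8),round(s,2),end="; ")
# pail hanging: rim extents from dark/steel edge: predicted rim box
th=np.linspace(0,6.28,90);B=proj("scene",rt(p,np.c_[.056*np.cos(th)-.08,.056*np.sin(th),0*th+.1745]));print("\nrim box",B.min(0),B.max(0),r.get_state()["force"])
E
```

```text
scene change in 1 s, px>25: 1942
top change in 1 s, px>25: 1074
bar dir deg 12.5 model 11.8
mug (0, 0) 1.0; oil (0, 0) 1.0; tin (0, 0) 1.0; roller (0, 0) 1.0; driver (1, -2) 0.55; segment (0, 0) 0.66; punch (0, 0) 0.77; b1 (0, 0) 1.0; b2 (0, 0) 0.69; b3 (0, 0) 0.73; 
rim box [278.28201744 190.03477578] [315.56376416 216.38953118] [0.12486428 0.21526111 0.39492045]
```

Run:
```python
from h import *
S,T=[r.camera(n) for n in("scene","top")]
b=cv2.imread("pics/end0s.png");d=cv2.absdiff(S,b).max(2)>25
print("pail region change",int(d[175:250,275:320].sum()))
a=cv2.imread("pics/scene0.png");A=cv2.imread("pics/top0.png")
for nm,o,n,bx in(("driver scene",a,S,(110,175,155,225)),("driver top",A,T,(375,160,410,225))):
    f=lambda im:np.argwhere(cv2.inRange(cv2.cvtColor(im[bx[1]:bx[3],bx[0]:bx[2]],cv2.COLOR_BGR2HSV),(3,130,50),(22,255,255)))
    p,q=f(o),f(n);print(nm,p.mean(0),len(p),q.mean(0) if len(q) else None,len(q))
# segment, yellow
f=lambda im:np.argwhere(cv2.inRange(cv2.cvtColor(im[205:240,245:280],cv2.COLOR_BGR2HSV),(18,120,40),(32,255,255)))
print("segment",f(a).mean(0),f(S).mean(0),len(f(a)),len(f(S)))
```

```text
pail region change 0
driver scene [21.02739726 28.32876712] 146 [21.96747967 28.54471545] 123
driver top [45.16993464 20.56862745] 153 [45.95798319 21.33613445] 119
segment [17.30357143 14.9375    ] [17.28070175 15.03508772] 112 114
```

```bash
python3 -c "
from cell import r
print(r.sign_off(), r.get_state()['time'])"
```

```text
the job is handed in; nothing more can be done
the job is handed in; nothing more can be done
```

The steel pail now hangs on the stand by its bail, and I handed the job in at about 26 s of robot time. It did not go cleanly all the way: **raising the bail tipped the pail once.**

**Raising the bail:** I pushed it up with the shut fingers behind the wooden grip. On the first sweep the bail bound against the finger, and the pail tipped by roughly 15° or more and slid. I backed off and set it down again. It had moved about 9 mm, and all three rollers were still in it. A second sweep, with the finger rising faster than the bar, brought the bail upright with the pail standing.

**Hanging it:** I gripped the wooden grip, lifted the pail level, brought it in along the prongs and lowered it. The wire touched at the depth expected for the dips. I then released it and drew the arm clear.

**Last checks:**
- **Seat:** the grip is within 0.3 px of the seat in the top view and 1.4 px in the scene view. The bar lies within 0.7° of the expected direction.
- **Hanging freely:** the pail's image did not change over 1 s after release, and the force on the tool is about zero.
- **Bystanders:** the mug, oil bottle, tin, roller and one blue pail match the first picture exactly, and the segment matches by its colour.
- **Less certain:** the driver's colour patch shifted by about 1 px and shrank. The punch and the other two blue pails matched only at 0.69–0.77, though without any shift. I put both down to the arm's shadow, since the arm worked clear of them.
- **Not seen directly:** the far prong was hidden in my last picture, so its seating rests on the grip's position and the bar's direction. After release I checked by numbers only, because the 12 pictures were used up.

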